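# Unfold the panel hook and hang the caddy in its seat

## Robot

A 6-joint arm with a two-finger parallel gripper is mounted at the origin on the work surface. World frame = base frame: x ahead of the robot, y to its left, z up, the work surface at z = 0. Lengths are in m, angles in degrees, forces in N, time in s.
With the tool pointing down it reaches from about 0.3 to 0.75 m from the base axis. Payload 8.5 kg.
Tool frame: the origin (TCP) lies midway between the tips of the shut fingers; the grasp point (between the pads) lies 19 mm behind it (env.grip_depth is the distance from the TCP to the grasp point, in m); y points along the fingers, x is the direction in which the jaws open and shut, and the axes are right-handed (so a half turn about y gives the same grasp; the last joint's range is limited). The gripper opens to 85 mm and grips with 20 to 120 N. Pads are 22 mm wide; open, the fingers measure 114 mm over their backs; the gripper's body (76 mm by 85 mm) begins 54 mm behind the grasp point. The pads swing forward as they close: fully open they stand 13 mm farther back than shut.
Start: joints at [-75.418, 21.807, 74.336, -0, 83.858, -12.336], TCP at [0.249, -0.49, 0.231] pointing down, gripper open.
Joint ranges: [-178.18, 178.18], [-50.72, 133.34], [12.68, 142.11], [-81.47, 261.47], [9.98, 163.14], [-165.26, 165.26]. Speed limits (degrees/s): [136.94, 136.94, 180, 180, 180, 180].

## Interface

Orientations are given as a 3x3 rotation matrix whose columns are the frame's x, y, z axes.
In Python, from rig import env gives the robot as it stands.
- The arm moves only by the shell command python3 -m inch 'ROWS' [FORCE]. ROWS is JSON, a list that holds one entry, the list of rows, each a list of 7 numbers: the gripper command: -1 is shut, 1 is fully open, values between are in proportion, then the shift along the world's x, y, z in cm, then the turn, a rotation vector about the world's x, y, z in degrees. In form: [[[grip, dx, dy, dz, rx, ry, rz], ...]]. A call has 1 to 20 rows; each row is the pose to reach, as a shift and turn from the pose commanded when the call began; what a row does not reach only later rows make up. A row lasts 1/8 s, in which the tool goes at most 62.5 mm and 10.7 degrees, less where a joint would pass 70% of its speed; a pose out of reach is approached as far as the arm can. A call with a gripper value outside its range is refused whole. The fingers move at their own pace and stop on an object; FORCE is the grip in N (left out, the last holds). Time passes only in rows, so rows that repeat a pose let the fingers close. It gives the time, the measured TCP pose, the force and the opening at its end, in the units of the state.
- env.observe(): the state, without advancing time (a new reading comes with each control period).
- env.get_image(name): name is "side" or "top"; returns a dict with "frame" (480x640x3 uint8, red, green, blue), "mtx" (3x3 intrinsics, pixels), "distortion" ([k1, k2, p1, p2, k3] as OpenCV has them; the pictures are not rectified), "rvec" (rotation vector, rad) and "tvec" (3), from world to camera coordinates, as OpenCV has them. Camera axes: x right, y down, z forward; pixel columns grow to the right and rows downward; lengths in m; the calibration is good to about 2 mm. A picture is of the moment at which its call begins. There is no depth.
- env.close_job(): hands the job in, once; it reports no verdict.
The state is a dict: "time_s": time; "q": joint angles; "qvel": joint speeds; "joint_efforts": joint torques, N m; "position": TCP position; "tool_rot": TCP orientation; "ft_force": force on the tool from outside, world axes, zero at the start; "wrist_torque": the same for the moment, N m; "grip_width": finger opening in m.
Only numpy, scipy, OpenCV 4.12 (cv2) and the standard library are available. Lean on these libraries where they do the work, as an engineer would, in place of code of your own. Each camera call takes 0.05 s, during which the arm holds its last target.

## Task

Swing the folding hook out from the white panel until it meets its stop, without forcing the hinge beyond it. Then pick up the caddy by its tall centre wall, thread the wall's opening over the end of the hook, slide it gently along the arm until it meets the flange, and let it down into the gap between flange and lug so that it hangs there freely and level. Keep every push of the caddy against the hook light, and leave the other things on the bench where they are.

Things in the scene. Friction and masses are not known exactly. Their poses are not given: they have to be found in the camera images.
- hook (a joint): Opening angle of the folding hook, rad: 0 = flat along the panel, 1.571 = straight out, at its rigid stop. Vertical hinge axis; opens counter-clockwise seen from above. Friction 0.12 N m (1.2 N at the knob): it stays where it is left. Starts a little ajar (0.02 to 0.35). Open it beyond 1.48; never wrench it past 1.60.
- panel: White upright board 300 mm wide, 235 mm high, 18 mm thick, grey foot behind. Origin on the bench below its front face; x through the board, away from its front; y along the board, from the hinge to where the folded hook's knob lies. A notch (y 15 to 95 mm) is cut 80 mm deep in its top edge behind the folded knob, so that fingers can reach round the arm from above.
- hook_hinge (a point): Point on the hook's hinge axis, fixed to the panel (same axes), 30 mm in front of its face, at the height of the arm's centre line, 200 mm above the bench. The hinge straps are 16 mm wide and end 19 mm above and below it.
- hook_tip (a point): Centre line of the upright round knob ending the hook, 100 mm from the hinge axis: 16 mm diameter, 22 mm high, from 8 mm below to 14 mm above the arm's centre line; this point is 3 mm above that line. Axes turn with the hook: y along the arm from hinge to knob, z up. The arm is a dark steel bar 10 mm thick, 12 mm high, top at 206 mm.
- hook_seat (a point): On the arm's top, 25.25 mm from the hinge axis; axes as hook_tip. Innermost place of the seat: a 12.5 mm gap between flange (rigid plate, 34 mm wide, from 36 mm below to 8 mm above this point) and lug (6 mm high, 20 long, 10 thick). Both are on a collar clamped on the arm 0 to 24 mm farther out (+y), differently each time and not measured: feel for the flange. Caddy on hook: at most 25 N.
- caddy_grip (a point): Middle of the grip tab (46 mm wide in y, 10 mm thick in x, 35 mm high) on top of the caddy's centre wall, 132.5 mm above the caddy's underside. Caddy: white plastic tote, 0.16 to 0.26 kg, box 70 (x) by 90 (y) by 45 mm high; the 10 mm centre wall rises from its middle to 150 mm, 46 mm wide above the box. z up. It may hang either way round.
- caddy_eye (a point): Centre of the rectangular opening through the centre wall, 34.5 mm below caddy_grip, same axes: 26 mm wide (y), 34 mm high (z), right through along x. Hung in the seat, the opening's upper edge rests on the arm's top: this point is then 17 mm below hook_seat (11 mm if caught on the lug).
- beaker: Bystander: empty glass beaker, 70 mm across, 90 mm high; origin at its underside.
- flask: Bystander: conical flask, 80 mm across, 120 mm high; origin at its underside.
- reagent: Bystander: amber jar, 60 mm across, 130 mm high; origin at its underside.
- dish: Bystander: white dish, 90 mm across, 25 mm high; origin at its underside.
- spatula: Bystander: steel spatula 180 mm long lying on the bench.
- meter: Bystander: bench meter, 120 x 160 mm, 45 mm high; origin at its underside.
- stopper: Bystander: rubber stopper, 28 mm across, 30 mm high; origin at its underside.
Not all that is in view belongs to the job. What is shaped like the part that bears caddy_grip but green or purple is not meant.

How it is judged:
By the outcome, as a careful person would: the job done as asked, in the order asked, and still so for the second after the job is handed in, with the robot touching nothing.
It also fails if it takes over 72 s, if anything falls off the work surface, if the arm or the gripper's body presses on something with over 40 N, if the wrist force passes 120 N, or if a joint passes its speed limit or range.

## Working session

There is one attempt and no reset: what is moved stays moved. The work goes in short steps, Python scripts to look and compute and a shell command to move; the robot and the scene stay as the last step left them, time stands still between calls to the robot, and variables do not carry over. Pictures are saved under pics/ and viewed, and the job is handed in when it is done.

```bash
mkdir -p pics; ls; python3 - <<'E'
from rig import env
import cv2
print(env.observe())
for n in("side","top"):
    d=env.get_image(n); cv2.imwrite(f"pics/{n}0.png",d["frame"][:,:,::-1]); print(n,d["mtx"],d["distortion"],d["rvec"],d["tvec"])
E
```

```text
pics
{'time_s': 0.0, 'q': array([-7.54187122e+01,  2.18412260e+01,  7.43834059e+01,  4.44597696e-04,
        8.38597008e+01, -1.23362764e+01]), 'qvel': array([ 0.05791763,  0.06631911, -0.01077396, -0.02227156, -0.05269223,
       -0.02546055]), 'joint_efforts': array([-8.03983203e-04, -4.48465633e+01, -2.31278801e+01, -2.11318720e-04,
        4.79155642e-03,  1.07329714e-05]), 'position': array([ 0.24891028, -0.49012763,  0.23071751]), 'tool_rot': array([[ 4.52707067e-01, -3.63084578e-04,  8.91659229e-01],
       [-8.91658146e-01,  1.42641753e-03,  4.52707098e-01],
       [-1.43624932e-03, -9.99998917e-01,  3.22001974e-04]]), 'ft_force': array([-0.3877276 ,  1.43021906,  0.1143462 ]), 'wrist_torque': array([0.02933741, 0.0024062 , 0.04577182]), 'grip_width': 0.08531337934010712}
side [[618.42590043   0.         328.55054927]
 [  0.         618.42590043 241.6415865 ]
 [  0.           0.           1.        ]] [-0.03299959  0.          0.          0.          0.        ] [ 2.1944251  -0.18696774  0.07051307] [-0.47264734  0.1706859   1.75896819]
top [[483.31159631   0.         312.64088069]
 [  0.         483.31159631 245.54089239]
 [  0.           0.           1.        ]] [-0.12015988  0.          0.          0.          0.        ] [ 2.15925995 -2.18911805  0.04626066] [0.02072176 0.48436025 1.31581324]
```

View pics/side0.png

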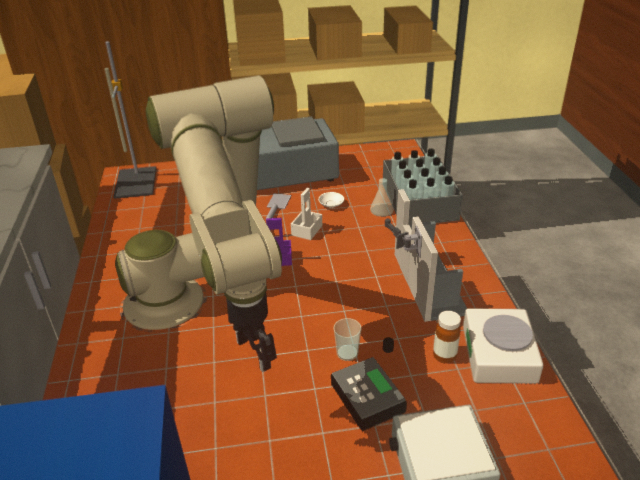

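View pics/top0.png

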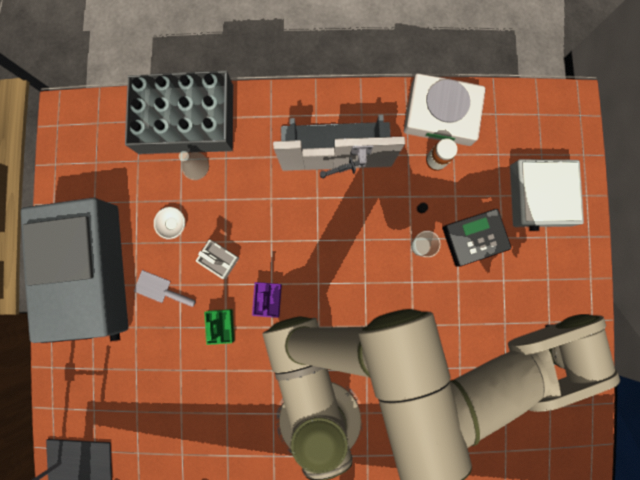

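```bash
python3 - <<'E'
import cv2
t=cv2.imread("pics/top0.png");s=cv2.imread("pics/side0.png")
cv2.imwrite("pics/c1.png",cv2.resize(t[110:190,260:420],None,fx=5,fy=5,interpolation=2))
cv2.imwrite("pics/c2.png",cv2.resize(s[170:330,370:480],None,fx=3.7,fy=3.7,interpolation=2))
cv2.imwrite("pics/c3.png",cv2.resize(t[200:350,130:290],None,fx=4,fy=4,interpolation=2))
cv2.imwrite("pics/c4.png",cv2.resize(s[170:270,250:350],None,fx=5,fy=5,interpolation=2))
E
```

```text
(no output)
```

View pics/c1.png

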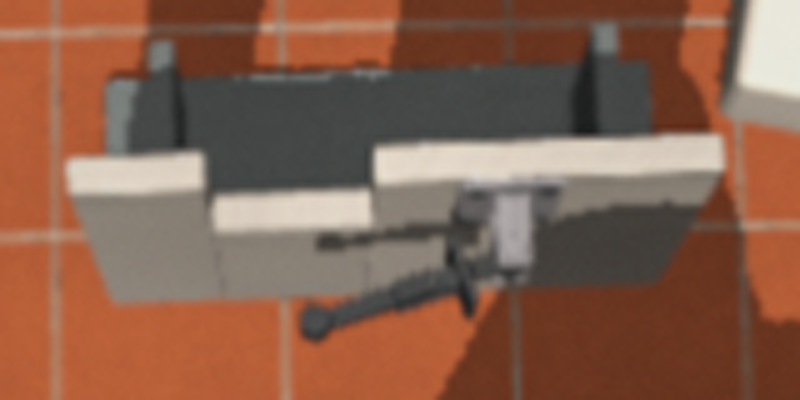

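View pics/c2.png

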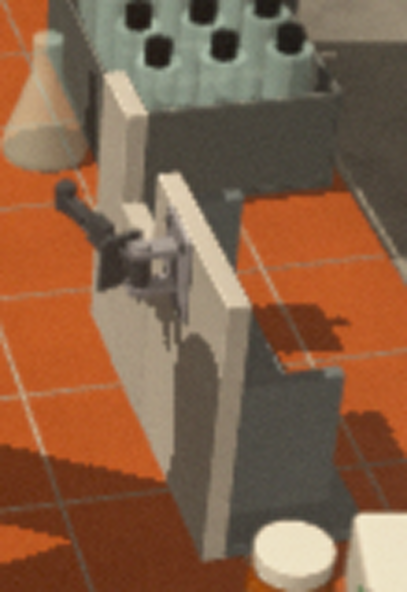

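View pics/c3.png

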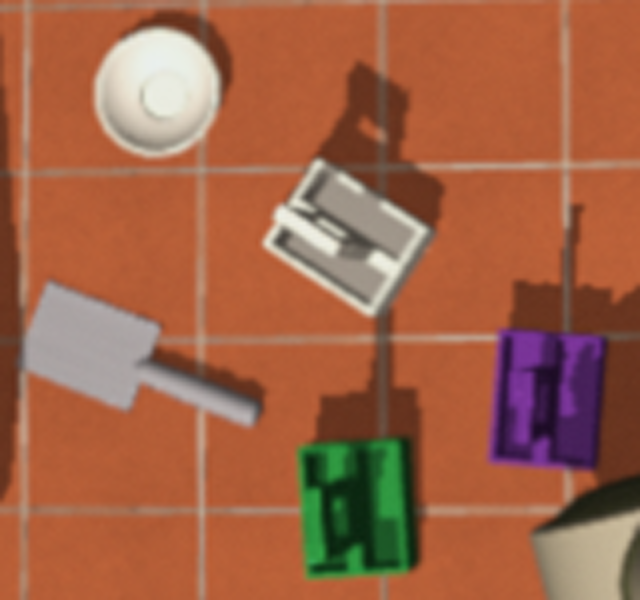

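View pics/c4.png

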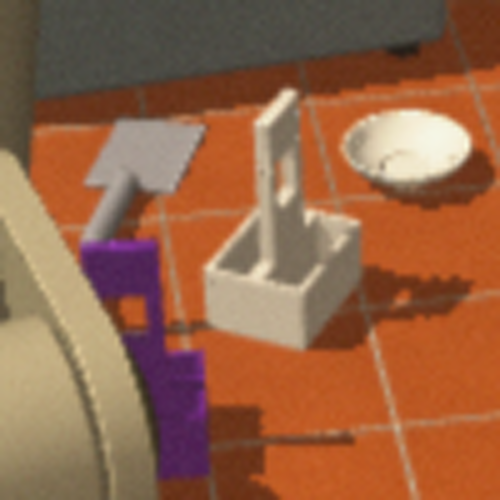

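```bash
cat > h.py <<'E'
import numpy as np, cv2
from rig import env
_c={}
def cam(n):
    if n not in _c: _c[n]=env.get_image(n)
    return _c[n]
def ray(n,p):
    d=cam(n);R=cv2.Rodrigues(np.array(d["rvec"],float))[0];t=np.array(d["tvec"],float)
    u=cv2.undistortPoints(np.array([[p]],float),d["mtx"],np.array(d["distortion"]))[0,0]
    return -R.T@t, R.T@np.array([u[0],u[1],1])
def onz(n,p,z):
    o,v=ray(n,p);return o+v*(z-o[2])/v[2]
def tri(ps,pt):
    o1,a=ray("side",ps);o2,b=ray("top",pt)
    s=np.linalg.lstsq(np.c_[a,-b],o2-o1,rcond=None)[0]
    A=o1+s[0]*a;B=o2+s[1]*b;return (A+B)/2,np.linalg.norm(A-B)
def proj(n,P):
    d=cam(n);return cv2.projectPoints(np.atleast_2d(np.array(P,float)),np.array(d["rvec"],float),np.array(d["tvec"],float),d["mtx"],np.array(d["distortion"]))[0][:,0]
E
python3 - <<'E'
from h import *
np.set_printoptions(precision=4,suppress=True)
c1=lambda x,y:(260+x/5-.4,110+y/5-.4)
c3=lambda x,y:(130+x/4-.4,200+y/4-.4)
c2=lambda x,y:(370+x/3.7-.4,170+y/3.7-.4)
c4=lambda x,y:(250+x/5-.4,170+y/5-.4)
print("panel front top")
for p in[(72,195),(205,188),(372,182),(722,172)]:print(onz("top",c1(*p),.235))
print("panel back top")
for p in[(68,160),(202,153),(374,147),(722,136)]:print(onz("top",c1(*p),.235))
print("panel base front")
for p in[(112,302),(520,290)]:print(onz("top",c1(*p),0))
print("knob top",onz("top",c1(315,316),.214), tri(c2(66,190),c1(315,316)))
print("strap px", onz("top",c1(513,262),.219),onz("top",c1(513,190),.219))
print("caddy rim")
for p in[(320,158),(432,232),(375,316),(264,243)]:print(onz("top",c3(*p),.045))
print("tab top")
for p in[(275,212),(283,203),(333,252),(343,240)]:print(onz("top",c3(*p),.150))
print(tri(c4(278,110),c3(305,229)))
E
```

```text
panel front top
[0.6998 0.0966 0.235 ]
[0.7017 0.0339 0.235 ]
[ 0.7031 -0.0446  0.235 ]
[ 0.7056 -0.2092  0.235 ]
panel back top
[0.7168 0.0985 0.235 ]
[0.7187 0.0351 0.235 ]
[ 0.72   -0.0458  0.235 ]
[ 0.723  -0.2098  0.235 ]
panel base front
[0.7018 0.0987 0.    ]
[ 0.7045 -0.1325  0.    ]
knob top [ 0.6441 -0.0168  0.214 ] (array([ 0.6448, -0.0167,  0.2073]), np.float64(0.001539440506533349))
strap px [ 0.6675 -0.1111  0.219 ] [ 0.7025 -0.112   0.219 ]
caddy rim
[0.5044 0.2946 0.045 ]
[0.4529 0.2174 0.045 ]
[0.3964 0.2567 0.045 ]
[0.4468 0.3335 0.045 ]
tab top
[0.4619 0.298  0.15  ]
[0.4675 0.2929 0.15  ]
[0.4364 0.2609 0.15  ]
[0.4438 0.2546 0.15  ]
(array([0.4518, 0.28  , 0.145 ]), np.float64(0.0011067863469646478))
```

```bash
python3 -m inch '[[[-1,0,0,7,0,0,0],[-1,6,6.9,7,0,0,-4],[-1,42.4,48.3,7,0,0,-9.5],[-1,42.4,48.3,7,0,0,-9.5],[-1,42.4,48.3,7,0,0,-9.5],[-1,42.4,48.3,7,0,0,-9.5],[-1,42.4,48.3,7,0,0,-9.5],[-1,42.4,48.3,7,0,0,-9.5],[-1,42.4,48.3,7,0,0,-9.5],[-1,42.4,48.3,7,0,0,-9.5],[-1,42.4,48.3,7,0,0,-9.5],[-1,42.4,48.3,7,0,0,-9.5],[-1,42.4,48.3,7,0,0,-9.5],[-1,42.4,48.3,7,0,0,-9.5]]]' 30
python3 - <<'E'
from h import *
np.set_printoptions(precision=4,suppress=True)
o=env.observe();print(o['position'],o['tool_rot'],o['ft_force'],o['q'])
for n in("side","top"):
    f=cam(n)["frame"][:,:,::-1]
    cv2.imwrite(f"pics/{n}1.png",cv2.resize(f[100:300,350:500] if n=="side" else f[60:240,240:440],None,fx=3,fy=3))
E
```

```text
time_s: 1.95
position: [0.6725, -0.0083, 0.3014]
tool_rot: [[0.299, -0.0, 0.954], [-0.954, -0.0, 0.299], [0.0, -1.0, -0.0]]
ft_force: [0.4, -0.3, 0.5]
grip_width: 0.0001
[ 0.6725 -0.0083  0.3014] [[ 0.2985 -0.0003  0.9544]
 [-0.9544 -0.0002  0.2985]
 [ 0.0001 -1.     -0.0004]] [ 0.4159 -0.27    0.4788] [-10.7596  33.5907  42.968   -0.0147 103.4574  61.8693]
```

View pics/side1.png

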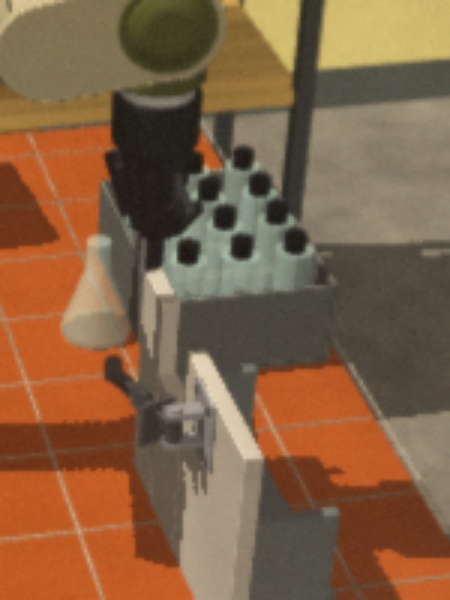

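View pics/top1.png

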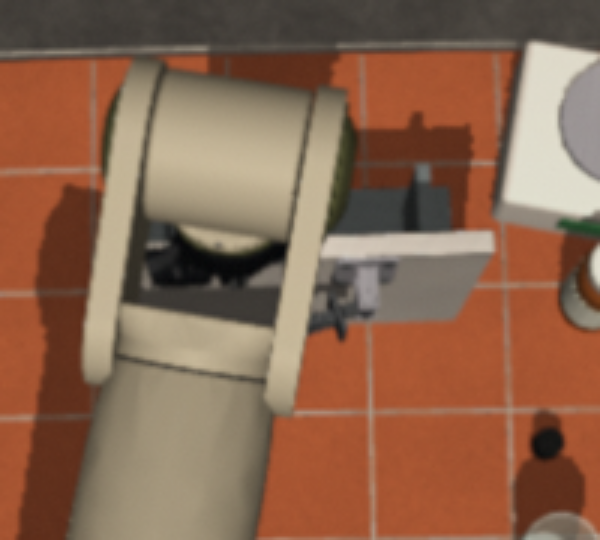

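```bash
cat > arc.py <<'E'
from h import *
np.set_printoptions(precision=2,suppress=True)
H=np.array([.6744,-.1114])
def C(th,off=.019,r=.097):
    a=th+np.radians(91.09); d=np.array([np.cos(a),np.sin(a)]);t=np.array([-d[1],d[0]])
    return H+r*d-off*t
if __name__=="__main__":
    c0=np.array([.673,-.007])
    for th in np.radians(np.arange(6,92,6)):
        print(np.degrees(th),(C(th)-c0)*100, "rot",np.degrees(th)+91.09-180+72.5)
E
python3 arc.py
python3 -m inch '[[[-1,0,0,-6,0,0,0],[-1,0,0,-9,0,0,0],[-1,0,0,-11.4,0,0,0],[-1,0,0,-11.4,0,0,0]]]'
```

```text
6.000000000000001 [ 0.83 -0.58] rot -10.409999999999997
12.000000000000002 [-0.21 -0.56] rot -4.409999999999997
18.0 [-1.24 -0.65] rot 1.5900000000000034
24.000000000000004 [-2.25 -0.85] rot 7.590000000000003
29.999999999999996 [-3.24 -1.15] rot 13.590000000000003
36.0 [-4.19 -1.56] rot 19.590000000000003
42.0 [-5.1  -2.06] rot 25.590000000000003
48.00000000000001 [-5.95 -2.65] rot 31.590000000000003
54.0 [-6.73 -3.33] rot 37.59
59.99999999999999 [-7.43 -4.09] rot 43.59
66.0 [-8.06 -4.91] rot 49.59
72.0 [-8.59 -5.8 ] rot 55.59
78.0 [-9.03 -6.74] rot 61.59
84.0 [-9.36 -7.72] rot 67.59
90.0 [-9.59 -8.72] rot 73.59
time_s: 2.55
position: [0.672, -0.0082, 0.1861]
tool_rot: [[0.298, -0.003, 0.954], [-0.955, 0.001, 0.298], [-0.002, -1.0, -0.003]]
ft_force: [-0.1, -0.9, -0.1]
grip_width: -0.0001
```

```bash
python3 -m inch '[[[-1,-0.2,-0.6,0,0,0,-4],[-1,-1.24,-0.65,0,0,0,1.6],[-1,-2.25,-0.85,0,0,0,7.6],[-1,-3.24,-1.15,0,0,0,13.6],[-1,-4.19,-1.56,0,0,0,19.6],[-1,-5.1,-2.06,0,0,0,25.6],[-1,-5.95,-2.65,0,0,0,31.6],[-1,-6.73,-3.33,0,0,0,37.6],[-1,-7.43,-4.09,0,0,0,43.6],[-1,-8.06,-4.91,0,0,0,49.6],[-1,-8.59,-5.8,0,0,0,55.6],[-1,-9.03,-6.74,0,0,0,61.6],[-1,-9.03,-6.74,0,0,0,61.6]]]'
python3 - <<'E'
from h import *
np.set_printoptions(precision=4,suppress=True)
o=env.observe();print(o['position'],o['ft_force'],o['wrist_torque'],o['q'])
for n in("side","top"):
    f=cam(n)["frame"][:,:,::-1]
    cv2.imwrite(f"pics/{n}2.png",cv2.resize(f[140:300,350:500] if n=="side" else f[100:240,280:440],None,fx=4,fy=4,interpolation=2))
E
```

```text
time_s: 4.18
position: [0.5828, -0.0757, 0.1889]
tool_rot: [[0.981, 0.002, 0.193], [-0.193, -0.001, 0.981], [0.002, -1.0, -0.0]]
ft_force: [0.5, 0.5, -0.6]
grip_width: -0.0005
[ 0.5828 -0.0757  0.1889] [ 0.4946  0.4895 -0.6148] [0.0327 0.0005 0.0364] [-18.9278  27.3595  72.3514  -0.0046  80.1461  -7.8123]
```

View pics/side2.png

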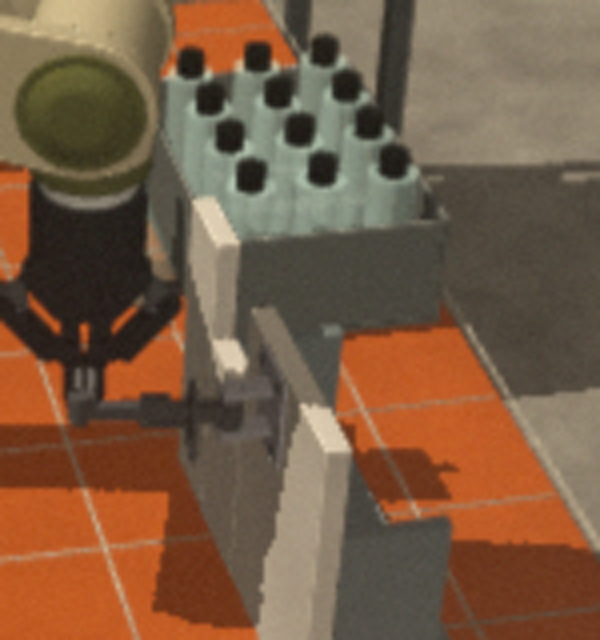

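View pics/top2.png

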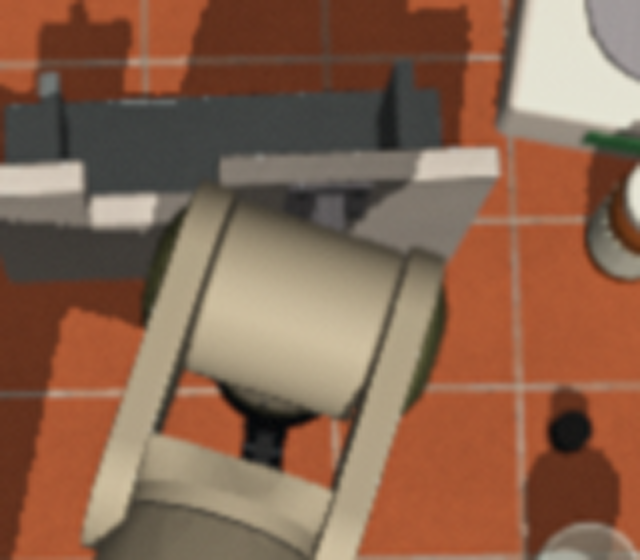

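```bash
python3 -m inch '[[[-1,-0.17,-0.5,0,0,0,3],[-1,-0.3,-0.9,0,0,0,6],[-1,-0.33,-0.98,0,0,0,6],[-1,-0.33,-0.98,0,0,0,6]]]'
python3 -m inch '[[[-1,-0.06,-0.25,0,0,0,1.5],[-1,-0.06,-0.25,0,0,0,1.5]]]'
python3 -m inch '[[[-1,-0.05,-0.2,0,0,0,1.5],[-1,-0.05,-0.2,0,0,0,1.5]]]'
```

```text
time_s: 4.78
position: [0.5795, -0.0844, 0.1876]
tool_rot: [[0.996, 0.0, 0.088], [-0.088, -0.0, 0.996], [0.0, -1.0, -0.0]]
ft_force: [0.3, 0.6, 0.2]
grip_width: 0.0002
time_s: 5.03
position: [0.5788, -0.0872, 0.1873]
tool_rot: [[0.998, 0.0, 0.061], [-0.061, -0.0, 0.998], [0.0, -1.0, -0.0]]
ft_force: [-0.5, 0.9, -0.6]
grip_width: -0.0001
time_s: 5.28
position: [0.5782, -0.0893, 0.1873]
tool_rot: [[0.999, -0.0, 0.034], [-0.034, -0.0, 0.999], [-0.0, -1.0, -0.0]]
ft_force: [-0.4, 0.9, 1.1]
grip_width: 0.0003
```

```bash
python3 -m inch '[[[-1,-0.03,-0.2,0,0,0,1],[-1,-0.03,-0.2,0,0,0,1]]]'
python3 -m inch '[[[-1,-0.02,-0.12,0,0,0,1],[-1,-0.02,-0.12,0,0,0,1]]]'
python3 -m inch '[[[-1,0,-0.1,0,0,0,0],[-1,0,-0.1,0,0,0,0]]]'
```

```text
time_s: 5.52
position: [0.5779, -0.0913, 0.1873]
tool_rot: [[1.0, -0.0, 0.017], [-0.017, -0.0, 1.0], [-0.0, -1.0, -0.0]]
ft_force: [0.1, 0.1, 1.2]
grip_width: -0.0002
time_s: 5.78
position: [0.5777, -0.0924, 0.1873]
tool_rot: [[1.0, -0.0, -0.0], [0.0, -0.0, 1.0], [-0.0, -1.0, -0.0]]
ft_force: [-0.6, 1.0, 0.5]
grip_width: -0.0
time_s: 6.02
position: [0.5778, -0.0933, 0.1873]
tool_rot: [[1.0, -0.0, -0.0], [0.0, 0.0, 1.0], [-0.0, -1.0, 0.0]]
ft_force: [-1.1, 0.8, -0.6]
grip_width: -0.0
```

```bash
python3 -m inch '[[[-1,0,-0.1,0,0,0,0],[-1,0,-0.1,0,0,0,0]]]'
python3 -m inch '[[[-1,0,-0.1,0,0,0,0],[-1,0,-0.1,0,0,0,0]]]'
```

```text
time_s: 6.28
position: [0.5778, -0.0944, 0.1873]
tool_rot: [[1.0, -0.0, -0.0], [0.0, -0.0, 1.0], [-0.0, -1.0, -0.0]]
ft_force: [0.3, 0.3, -0.3]
grip_width: -0.0002
time_s: 6.52
position: [0.5778, -0.0954, 0.1873]
tool_rot: [[1.0, 0.0, -0.0], [0.0, -0.0, 1.0], [0.0, -1.0, -0.0]]
ft_force: [-1.0, -0.4, 0.3]
grip_width: 0.0
```

```bash
cat > snap.py <<'E'
import sys
from h import *
tag=sys.argv[1]
R={"side":(160,260,350,480),"top":(100,240,280,440)}
for n in("side","top"):
    f=cam(n)["frame"][:,:,::-1]; cv2.imwrite(f"pics/{n}{tag}_full.png",f)
    a,b,c,d=R[n]
    cv2.imwrite(f"pics/{n}{tag}.png",cv2.resize(f[a:b,c:d],None,fx=5,fy=5,interpolation=2) if n=="side" else cv2.resize(f[a:b,c:d],None,fx=4,fy=4,interpolation=2))
E
python3 snap.py 3
```

```text
(no output)
```

View pics/side3.png

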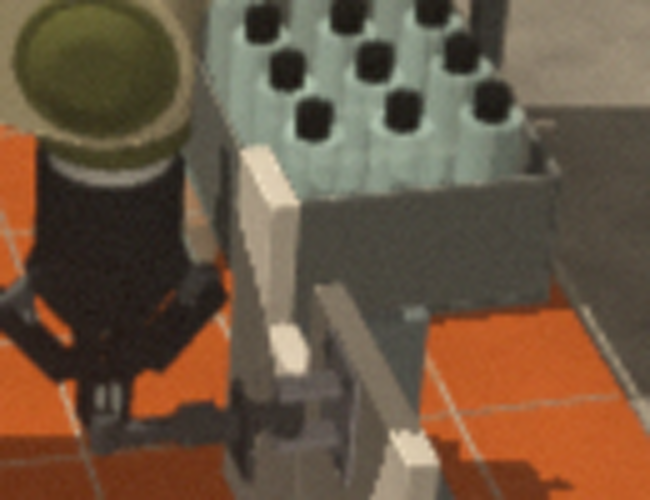

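```bash
python3 - <<'E'
from h import *
np.set_printoptions(precision=4,suppress=True)
for p in[(103,434),(100,422)]:
    print(onz("side",(350+p[0]/5-.4,160+p[1]/5-.4),.203))
for th in (80,85,88,90):
    a=np.radians(th+91.09); k=[.6744+.1*np.cos(a),-.1114+.1*np.sin(a),.203]
    q=proj("side",k)[0]; print(th,k,(q-[350,160]+.4)*5)
E
python3 -m inch '[[[-1,0,-0.1,0,0,0,0],[-1,0,-0.1,0,0,0,0]]]'
python3 -m inch '[[[-1,0,-0.1,0,0,0,0],[-1,0,-0.1,0,0,0,0]]]'
```

```text
[ 0.5737 -0.1172  0.203 ]
[ 0.5744 -0.1066  0.203 ]
80 [np.float64(0.5756067151334242), np.float64(-0.09591171845324291), 0.203] [ 97.9373 409.92  ]
85 [np.float64(0.5746327607267573), np.float64(-0.10458105816159574), 0.203] [ 99.6328 419.6895]
88 [np.float64(0.5744126124191355), np.float64(-0.10981181715347958), 0.203] [101.3493 425.5485]
90 [np.float64(0.5744180952520659), np.float64(-0.11330229413472849), 0.203] [102.7847 429.4432]
time_s: 6.92
position: [0.5778, -0.0957, 0.1874]
tool_rot: [[1.0, 0.0, -0.001], [0.001, 0.001, 1.0], [0.0, -1.0, 0.001]]
ft_force: [-0.1, 5.0, 0.1]
grip_width: -0.0003
time_s: 7.18
position: [0.5778, -0.0958, 0.1874]
tool_rot: [[1.0, 0.0, -0.001], [0.001, 0.003, 1.0], [0.0, -1.0, 0.003]]
ft_force: [0.8, 9.5, 1.8]
grip_width: 0.0002
```

```bash
python3 -m inch '[[[-1,0,2,0,0,0,0],[-1,0,2.5,3,0,0,0],[-1,0,4,9,0,0,0],[-1,-2,10,12,0,0,-5],[0.2,-12.6,37.4,12,0,0,-33.5],[0.2,-12.6,37.4,12,0,0,-33.5],[0.2,-12.6,37.4,12,0,0,-33.5],[0.2,-12.6,37.4,12,0,0,-33.5],[0.2,-12.6,37.4,12,0,0,-33.5],[0.2,-12.6,37.4,12,0,0,-33.5],[0.2,-12.6,37.4,12,0,0,-33.5],[0.2,-12.6,37.4,6,0,0,-33.5],[0.2,-12.6,37.4,6,0,0,-33.5]]]'
python3 snap.py 4;  python3 - <<'E'
import cv2
s=cv2.imread("pics/side4_full.png");t=cv2.imread("pics/top4_full.png")
cv2.imwrite("pics/c5.png",cv2.resize(s[170:270,250:350],None,fx=5,fy=5,interpolation=2))
cv2.imwrite("pics/c6.png",cv2.resize(t[120:200,280:400],None,fx=6,fy=6,interpolation=2))
cv2.imwrite("pics/c7.png",cv2.resize(s[190:270,350:450],None,fx=7,fy=7,interpolation=2))
E
```

```text
time_s: 8.8
position: [0.4505, 0.275, 0.2442]
tool_rot: [[0.833, -0.008, 0.553], [-0.553, -0.003, 0.833], [-0.005, -1.0, -0.007]]
ft_force: [0.7, 0.8, 1.0]
grip_width: 0.0511
```

View pics/c5.png

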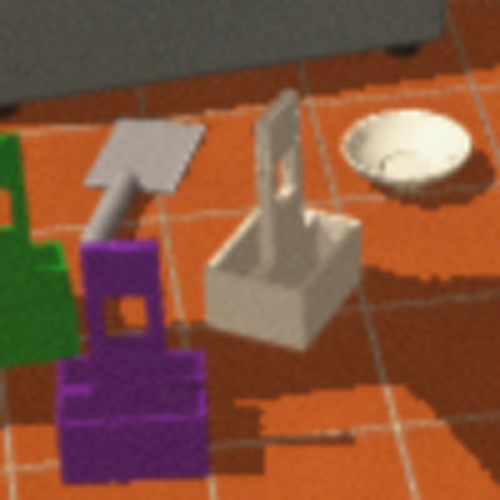

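View pics/c6.png

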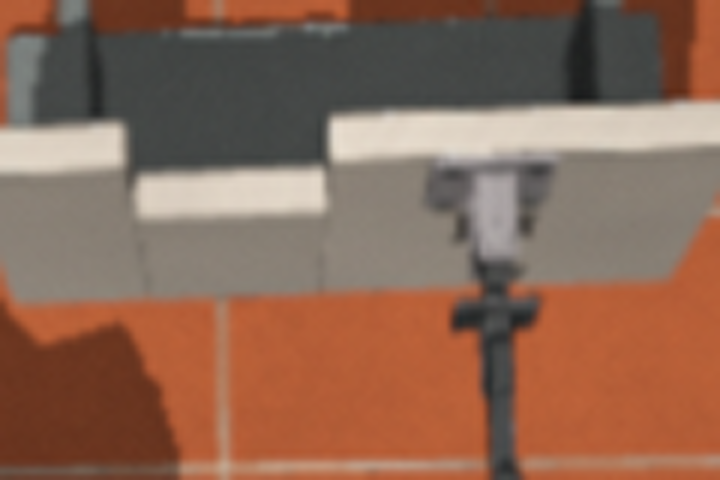

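View pics/c7.png

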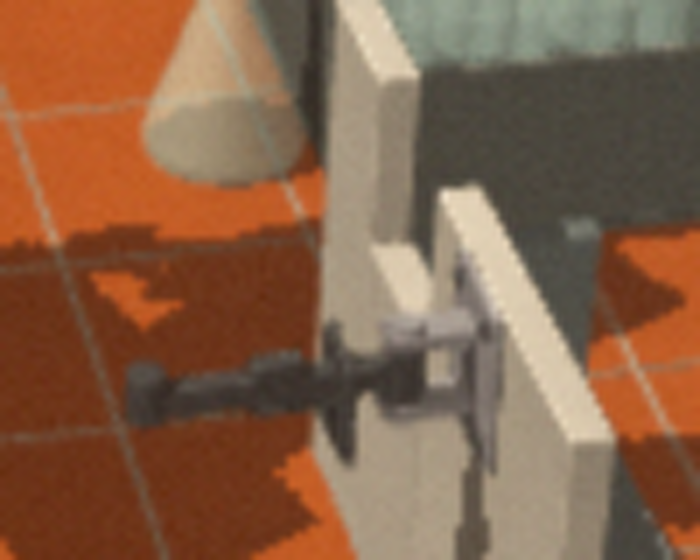

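```bash
python3 - <<'E'
import cv2
t=cv2.imread("pics/top4_full.png")
cv2.imwrite("pics/c8.png",cv2.resize(t[160:215,340:390],None,fx=10,fy=10,interpolation=2))
t=cv2.imread("pics/top0.png")
E
```

```text
(no output)
```

View pics/c8.png

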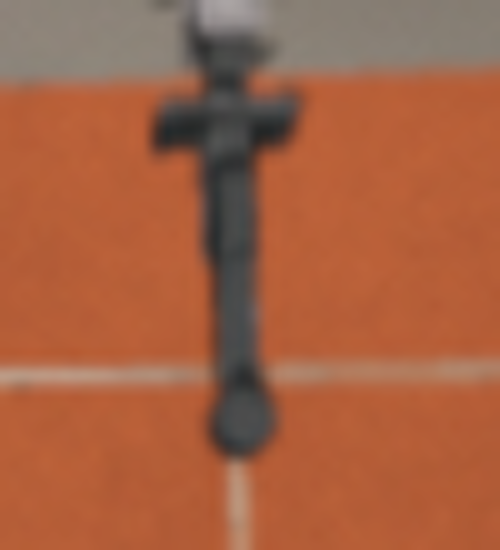

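```bash
python3 - <<'E'
from h import *
np.set_printoptions(precision=4,suppress=True)
c=lambda x,y:(340+x/10-.45,160+y/10-.45)
print("knob top",onz("top",c(241,414),.214), tri((350+146/7-.4,190+372/7-.4),c(241,414)))
for p in[(160,95),(292,90),(228,110)]:print("flange",onz("top",c(*p),.214))
for p in[(205,160),(257,155),(213,260),(257,258),(220,370),(256,370)]:print("arm",onz("top",c(*p),.206 if p[1]>260 else .212))
print("strap",onz("top",c(232,30),.219))
k=[.5744,-.1133,.214];print(proj("top",k))
# caddy recheck from side
c5=lambda x,y:(250+x/5-.4,170+y/5-.4)
print(proj("side",[.4515,.2763,.15]), c5(278,108))
E
```

```text
knob top [ 0.5749 -0.1128  0.214 ] (array([ 0.5752, -0.113 ,  0.2116]), np.float64(0.00016455308276807834))
flange [ 0.6519 -0.0953  0.214 ]
flange [ 0.6526 -0.1267  0.214 ]
flange [ 0.648  -0.1114  0.214 ]
arm [ 0.6364 -0.1058  0.212 ]
arm [ 0.6374 -0.1182  0.212 ]
arm [ 0.6122 -0.1071  0.212 ]
arm [ 0.6126 -0.1176  0.212 ]
arm [ 0.5868 -0.1087  0.206 ]
arm [ 0.5867 -0.1172  0.206 ]
strap [ 0.6662 -0.1124  0.219 ]
[[363.8756 201.1464]]
[[305.0293 190.8752]] (305.20000000000005, 191.2)
```

```bash
python3 -m inch '[[[0.2,0,0,-6,0,0,0],[0.2,0,0,-10,0,0,0],[0.2,0,0,-12.1,0,0,0],[0.2,0,0,-12.1,0,0,0],[-1,0,0,-12.1,0,0,0],[-1,0,0,-12.1,0,0,0],[-1,0,0,-12.1,0,0,0],[-1,0,0,-12.1,0,0,0]]]' 60
python3 - <<'E'
from h import *
import cv2
for n in("side","top"):
    f=cam(n)["frame"][:,:,::-1]
    cv2.imwrite(f"pics/{n}5.png",cv2.resize(f[150:270,240:360],None,fx=4.5,fy=4.5,interpolation=2) if n=="side" else f)
E
```

```text
time_s: 10.0
position: [0.4521, 0.277, 0.1273]
tool_rot: [[0.834, 0.002, 0.552], [-0.552, 0.001, 0.834], [0.001, -1.0, 0.002]]
ft_force: [-0.6, 1.2, 6.3]
grip_width: 0.0088
```

View pics/side5.png

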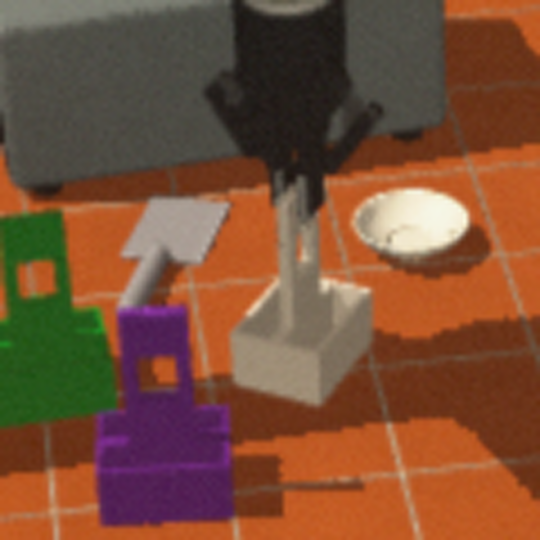

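```bash
python3 -m inch '[[[-1,0,0,2,0,0,0],[-1,0,0,7,0,0,0],[-1,0,0,13,0,0,0],[-1,0,-2,17.4,0,0,5],[-1,2,-7,19,0,0,10],[-1,3,-12,19,0,0,15],[-1,4,-17,19,0,0,20],[-1,5,-22,19,0,0,25],[-1,6,-27,19,0,0,30],[-1,7,-31,19,0,0,34.6],[-1,7.5,-35,17,0,0,34.6],[-1,7.8,-37.5,14,0,0,34.6],[-1,7.8,-38.9,12,0,0,34.6],[-1,7.8,-38.9,10.7,0,0,34.6],[-1,7.8,-38.9,10.7,0,0,34.6],[-1,7.8,-38.9,10.7,0,0,34.6]]]'
python3 snap.py 6; python3 - <<'E'
import cv2
s=cv2.imread("pics/side6_full.png");t=cv2.imread("pics/top6_full.png")
cv2.imwrite("pics/c9.png",cv2.resize(s[190:310,330:450],None,fx=5,fy=5,interpolation=2))
cv2.imwrite("pics/c10.png",cv2.resize(t[140:250,310:420],None,fx=5,fy=5,interpolation=2))
E
```

```text
time_s: 12.1
position: [0.5301, -0.1117, 0.2343]
tool_rot: [[1.0, 0.001, -0.02], [0.02, -0.001, 1.0], [0.001, -1.0, -0.001]]
ft_force: [-0.3, 0.2, -1.1]
grip_width: 0.0088
```

View pics/c9.png

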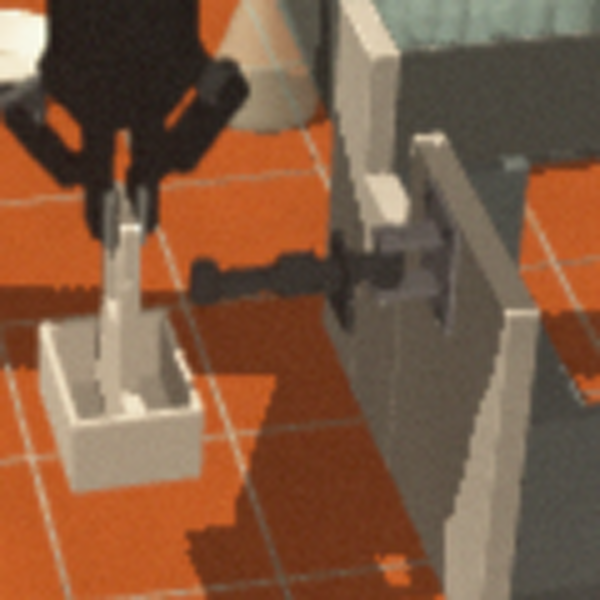

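View pics/c10.png

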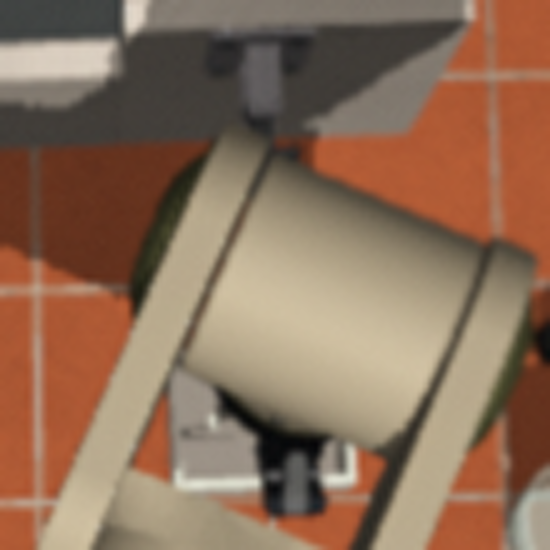

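```bash
python3 - <<'E'
from h import *
np.set_printoptions(precision=4,suppress=True)
c=lambda x,y:(310+x/5-.4,140+y/5-.4)
for p in[(176,486),(356,482),(172,375)]:print(onz("top",c(*p),.152))
s=lambda x,y:(330+x/5-.4,190+y/5-.4)
for p in[(42,326),(66,426),(202,404),(160,310)]:print("side",onz("side",s(*p),.152))
print("bottom",onz("side",s(78,492),.107),onz("side",s(200,472),.107))
E
```

```text
[ 0.4959 -0.0693  0.152 ]
[ 0.4965 -0.1585  0.152 ]
[ 0.5513 -0.0683  0.152 ]
side [ 0.4959 -0.0715  0.152 ]
side [ 0.4934 -0.1579  0.152 ]
side [ 0.5665 -0.153   0.152 ]
side [ 0.5614 -0.0692  0.152 ]
bottom [ 0.4995 -0.1588  0.107 ] [ 0.5661 -0.1545  0.107 ]
```

```bash
python3 -m inch '[[[-1,0.6,0,-0.1,0,0,0],[-1,1.2,0,-0.1,0,0,0],[-1,1.8,0,-0.1,0,0,0],[-1,2.4,0,-0.1,0,0,0],[-1,2.4,0,-0.1,0,0,0]]]'
python3 -m inch '[[[-1,0.6,0,0,0,0,0],[-1,1.2,0,0,0,0,0],[-1,1.8,0,0,0,0,0],[-1,2.4,0,0,0,0,0],[-1,3,0,0,0,0,0],[-1,3.6,0,0,0,0,0],[-1,4.2,0,0,0,0,0],[-1,4.2,0,0,0,0,0]]]'
python3 snap.py 7; python3 - <<'E'
import cv2
s=cv2.imread("pics/side7_full.png")
cv2.imwrite("pics/c11.png",cv2.resize(s[190:310,330:450],None,fx=5,fy=5,interpolation=2))
E
```

```text
time_s: 12.92
position: [0.5541, -0.1123, 0.2321]
tool_rot: [[1.0, -0.0, -0.02], [0.02, 0.0, 1.0], [-0.0, -1.0, 0.0]]
ft_force: [1.0, 0.2, -2.9]
grip_width: 0.0085
time_s: 13.92
position: [0.5961, -0.1123, 0.2321]
tool_rot: [[1.0, -0.0, -0.02], [0.02, 0.0, 1.0], [-0.0, -1.0, 0.0]]
ft_force: [0.9, -0.3, -2.2]
grip_width: 0.0088
```

View pics/c11.png

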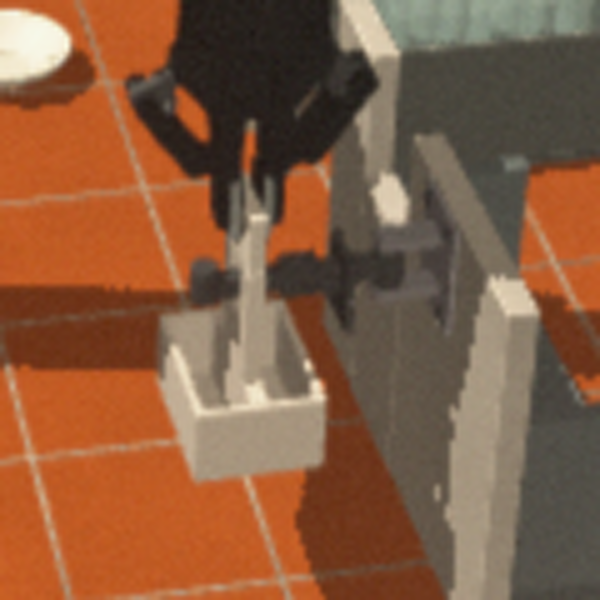

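```bash
python3 -m inch '[[[-1,0.6,0.01,0,0,0,0],[-1,1.2,0.02,0,0,0,0],[-1,1.8,0.03,0,0,0,0],[-1,2.4,0.05,0,0,0,0],[-1,3,0.06,0,0,0,0],[-1,3.5,0.07,0,0,0,0],[-1,3.8,0.07,0,0,0,0],[-1,3.8,0.07,0,0,0,0]]]'
python3 -m inch '[[[-1,0.15,0,0,0,0,0],[-1,0.3,0,0,0,0,0],[-1,0.4,0,0,0,0,0],[-1,0.4,0,0,0,0,0]]]'
python3 -m inch '[[[-1,0.1,0,0,0,0,0],[-1,0.2,0,0,0,0,0],[-1,0.2,0,0,0,0,0]]]'
```

```text
time_s: 15.02
position: [0.6339, -0.1116, 0.2322]
tool_rot: [[1.0, -0.0, -0.02], [0.02, 0.0, 1.0], [-0.0, -1.0, 0.0]]
ft_force: [-0.4, 0.7, -1.2]
grip_width: 0.0088
time_s: 15.52
position: [0.6378, -0.1116, 0.2323]
tool_rot: [[1.0, 0.0, -0.02], [0.02, 0.0, 1.0], [0.0, -1.0, 0.0]]
ft_force: [-1.3, -0.6, -2.7]
grip_width: 0.0087
time_s: 15.9
position: [0.6398, -0.1116, 0.2323]
tool_rot: [[1.0, -0.0, -0.019], [0.019, 0.0, 1.0], [-0.0, -1.0, 0.0]]
ft_force: [-0.8, -0.2, -2.2]
grip_width: 0.0091
```

```bash
python3 -m inch '[[[-1,0.1,0,0,0,0,0],[-1,0.1,0,0,0,0,0]]]'
python3 -m inch '[[[-1,0.1,0,0,0,0,0],[-1,0.1,0,0,0,0,0]]]'
python3 -m inch '[[[-1,0.1,0,0,0,0,0],[-1,0.1,0,0,0,0,0]]]'
```

```text
time_s: 16.15
position: [0.6408, -0.1116, 0.2323]
tool_rot: [[1.0, 0.0, -0.02], [0.02, -0.0, 1.0], [0.0, -1.0, -0.0]]
ft_force: [0.1, -0.1, -1.9]
grip_width: 0.0088
time_s: 16.4
position: [0.6417, -0.1116, 0.2323]
tool_rot: [[1.0, -0.0, -0.019], [0.019, 0.0, 1.0], [-0.0, -1.0, 0.0]]
ft_force: [-1.6, 0.6, -2.1]
grip_width: 0.0088
time_s: 16.65
position: [0.642, -0.1116, 0.2323]
tool_rot: [[1.0, -0.002, -0.019], [0.019, 0.0, 1.0], [-0.002, -1.0, 0.0]]
ft_force: [-6.2, 0.4, -1.0]
grip_width: 0.0087
```

```bash
python3 -m inch '[[[-1,-0.22,0,0,0,0,0],[-1,-0.22,0,0,0,0,0],[-1,-0.22,0,-0.3,0,0,0],[-1,-0.22,0,-0.6,0,0,0],[-1,-0.22,0,-0.6,0,0,0]]]'
python3 -m inch '[[[-1,0,0,-0.15,0,0,0],[-1,0,0,-0.3,0,0,0],[-1,0,0,-0.3,0,0,0]]]'
```

```text
time_s: 17.27
position: [0.6405, -0.1116, 0.2258]
tool_rot: [[1.0, -0.001, -0.019], [0.019, 0.0, 1.0], [-0.001, -1.0, 0.0]]
ft_force: [0.1, -0.9, -2.1]
grip_width: 0.0084
time_s: 17.65
position: [0.6405, -0.1116, 0.2232]
tool_rot: [[1.0, -0.0, -0.02], [0.02, 0.0, 1.0], [-0.0, -1.0, 0.0]]
ft_force: [1.3, 0.0, -2.8]
grip_width: 0.0088
```

```bash
python3 -m inch '[[[-1,0,0,-0.15,0,0,0],[-1,0,0,-0.3,0,0,0],[-1,0,0,-0.3,0,0,0]]]'
python3 -m inch '[[[-1,0,0,-0.1,0,0,0],[-1,0,0,-0.1,0,0,0]]]'
python3 -m inch '[[[-1,0,0,-0.1,0,0,0],[-1,0,0,-0.1,0,0,0]]]'
```

```text
time_s: 18.02
position: [0.6405, -0.1116, 0.2201]
tool_rot: [[1.0, -0.0, -0.02], [0.02, 0.0, 1.0], [-0.0, -1.0, 0.0]]
ft_force: [0.2, 0.6, -2.5]
grip_width: 0.0091
time_s: 18.27
position: [0.6406, -0.1116, 0.2192]
tool_rot: [[1.0, -0.0, -0.02], [0.02, 0.0, 1.0], [-0.0, -1.0, 0.0]]
ft_force: [0.4, -0.3, -2.0]
grip_width: 0.0088
time_s: 18.52
position: [0.6406, -0.1116, 0.2183]
tool_rot: [[1.0, 0.0, -0.02], [0.02, 0.0, 1.0], [0.0, -1.0, 0.0]]
ft_force: [-0.3, 0.6, -1.4]
grip_width: 0.0089
```

```bash
python3 -m inch '[[[-1,0,0,-0.06,0,0,0],[-1,0,0,-0.06,0,0,0]]]'
python3 -m inch '[[[-1,0,0,-0.06,0,0,0],[-1,0,0,-0.06,0,0,0]]]'
python3 snap.py 8; python3 - <<'E'
import cv2
s=cv2.imread("pics/side8_full.png")
cv2.imwrite("pics/c12.png",cv2.resize(s[170:310,350:470],None,fx=4.2,fy=4.2,interpolation=2))
E
```

```text
time_s: 18.77
position: [0.6406, -0.1116, 0.2182]
tool_rot: [[1.0, 0.001, -0.02], [0.02, -0.0, 1.0], [0.001, -1.0, -0.0]]
ft_force: [-1.0, 0.2, 2.6]
grip_width: 0.0087
time_s: 19.02
position: [0.6406, -0.1116, 0.2181]
tool_rot: [[1.0, 0.001, -0.02], [0.02, -0.001, 1.0], [0.001, -1.0, -0.001]]
ft_force: [-2.5, 0.2, 5.9]
grip_width: 0.0085
```

View pics/c12.png

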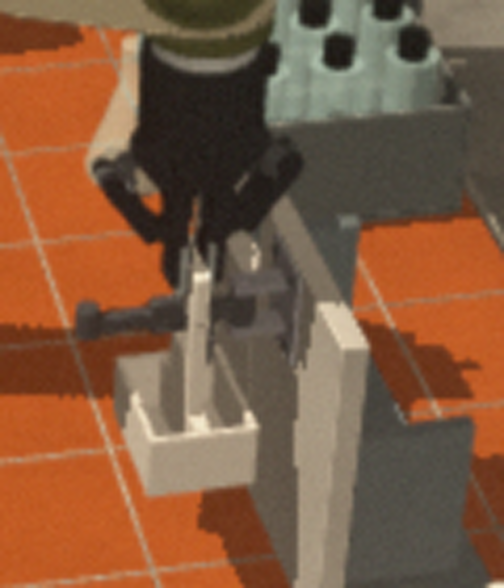

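```bash
python3 -m inch '[[[-1,0,0,0.1,0,0,0],[-0.55,0,0,0.1,0,0,0],[-0.55,0,0,0.1,0,0,0],[-0.55,0,0,0.1,0,0,0],[-0.55,0,0,0.1,0,0,0]]]' 30
python3 -m inch '[[[-0.55,0,0,0.5,0,0,0],[-0.55,0,0,1,0,0,0],[-0.55,0,0,1,0,0,0]]]'
```

```text
time_s: 19.75
position: [0.6406, -0.1116, 0.2181]
tool_rot: [[1.0, -0.0, -0.02], [0.02, -0.0, 1.0], [-0.0, -1.0, -0.0]]
ft_force: [0.4, 0.1, 0.4]
grip_width: 0.0193
time_s: 20.12
position: [0.6408, -0.1116, 0.2288]
tool_rot: [[1.0, 0.001, -0.02], [0.02, -0.0, 1.0], [0.001, -1.0, -0.0]]
ft_force: [-0.8, 0.1, -0.1]
grip_width: 0.0193
```

Released with no force. Lifting clear and looking.

```bash
python3 -m inch '[[[-0.55,0,0,1,0,0,0],[-0.55,0,0,3,0,0,0],[-0.55,0,0,7,0,0,0],[-0.55,-5,8,10,0,0,0],[-0.55,-12,20,10,0,0,0],[-0.55,-16,30,10,0,0,0],[-0.55,-16,30,10,0,0,0],[-0.55,-16,30,10,0,0,0],[-0.55,-16,30,10,0,0,0],[-0.55,-16,30,10,0,0,0],[-0.55,-16,30,10,0,0,0],[-0.55,-16,30,10,0,0,0]]]'
python3 snap.py 9; python3 - <<'E'
import cv2,numpy as np
s=cv2.imread("pics/side9_full.png");t=cv2.imread("pics/top9_full.png")
a=cv2.resize(s[190:300,350:450],None,fx=5,fy=5,interpolation=2);b=cv2.resize(t[130:240,320:420],None,fx=5,fy=5,interpolation=2)
cv2.imwrite("pics/c13.png",cv2.resize(np.hstack([a,b]),None,fx=.8,fy=.8))
E
```

```text
time_s: 21.62
position: [0.4811, 0.1875, 0.328]
tool_rot: [[1.0, -0.0, -0.018], [0.018, -0.0, 1.0], [-0.0, -1.0, -0.0]]
ft_force: [0.5, -0.1, -0.5]
grip_width: 0.0192
```

View pics/c13.png

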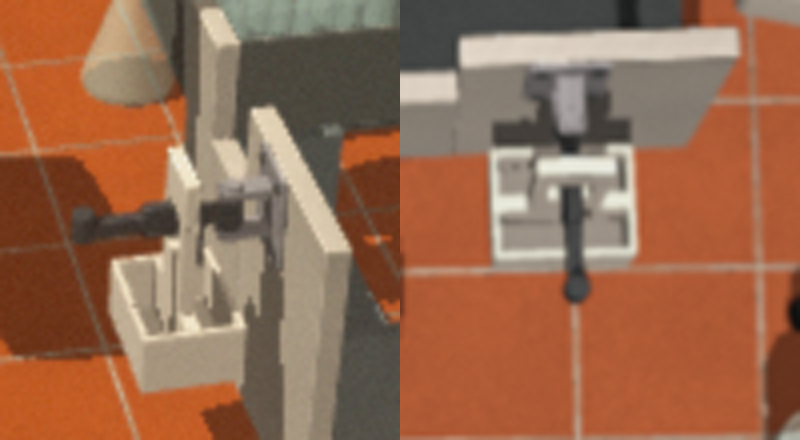

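View pics/top9_full.png

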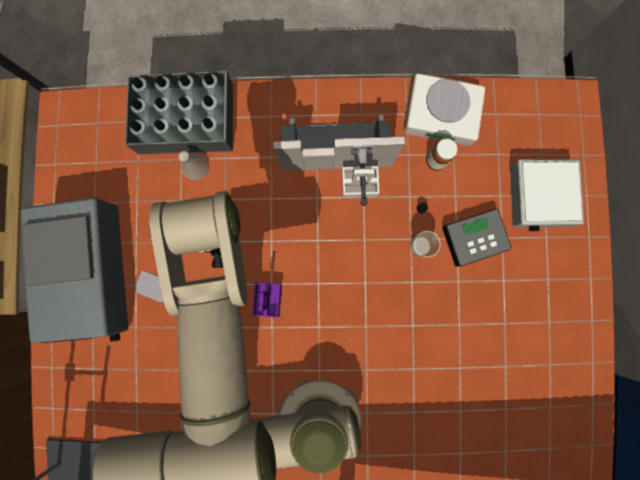

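```bash
python3 -m inch '[[[-0.55,0,0,0,0,0,0],[-0.55,0,0,0,0,0,0],[-0.55,0,0,0,0,0,0],[-0.55,0,0,0,0,0,0]]]' >/dev/null; python3 - <<'E'
from h import *
np.set_printoptions(precision=4,suppress=True)
for n in("side","top"):
    a=cv2.imread(f"pics/{n}9_full.png").astype(int);b=cam(n)["frame"][:,:,::-1].astype(int)
    r=(slice(180,290),slice(350,450)) if n=="side" else (slice(130,220),slice(325,400))
    print(n,"diff",abs(a-b)[r].mean(),abs(a-b)[r].max())
s=lambda x,y:(350+x/4-.4,190+y/4-.4); t=lambda x,y:(320+(x-400)/4-.4,130+y/4-.4)
print("tab L",tri(s(175,152),t(540,168)))
print("tab R",tri(s(193,184),t(615,165)))
print("rim FL",tri(s(112,266),t(494,255)))
print("rim FR",tri(s(143,342),t(636,250)))
print("rim BR",tri(s(244,322),t(634,148)))
E
```

```text
side diff 2.163969696969697 53
top diff 0.845679012345679 20
tab L (array([ 0.6407, -0.0914,  0.2365]), np.float64(4.004349448694679e-05))
tab R (array([ 0.6412, -0.1347,  0.241 ]), np.float64(0.0006226940622888306))
rim FL (array([ 0.6079, -0.0679,  0.1293]), np.float64(0.0018282006133224285))
rim FR (array([ 0.6085, -0.1576,  0.134 ]), np.float64(0.0026538526574394136))
rim BR (array([ 0.6747, -0.1576,  0.1406]), np.float64(0.0010733061219537386))
```

```bash
python3 snap.py 10; python3 - <<'E'
import cv2,numpy as np
s=cv2.imread("pics/side10_full.png")
cv2.imwrite("pics/c14.png",cv2.resize(s[215:295,370:420],None,fx=7.4,fy=7.4,interpolation=2))
t=cv2.imread("pics/top10_full.png")
cv2.imwrite("pics/c15.png",cv2.resize(t[155:210,335:390],None,fx=10,fy=10,interpolation=2))
from h import *
# expected corners if level
a=np.radians(1.09);X=np.array([np.cos(a),np.sin(a),0]);Y=np.array([-np.sin(a),np.cos(a),0])
c=np.array([.6408,-.1125,.091])
for nm,dx,dy,z in[("tabOutL",-5,23,150),("tabOutR",-5,-23,150),("FL",-35,45,45),("FR",-35,-45,45),("BR",35,-45,45),("FRb",-35,-45,0),("BRb",35,-45,0),("FLb",-35,45,0)]:
    P=c+X*dx/1e3+Y*dy/1e3+[0,0,z/1e3]
    print(nm,((proj("side",P)[0]-[370,215]+.43)*7.4).round(),((proj("top",P)[0]-[335,155]+.45)*10).round())
E
```

```text
tabOutL [161.  85.] [194. 189.]
tabOutR [195. 159.] [392. 182.]
FL [ 55. 294.] [ 88. 398.]
FR [116. 444.] [443. 386.]
BR [306. 419.] [431. 115.]
FRb [111. 541.] [424. 417.]
BRb [299. 516.] [412. 154.]
FLb [ 51. 389.] [ 81. 428.]
```

View pics/c14.png

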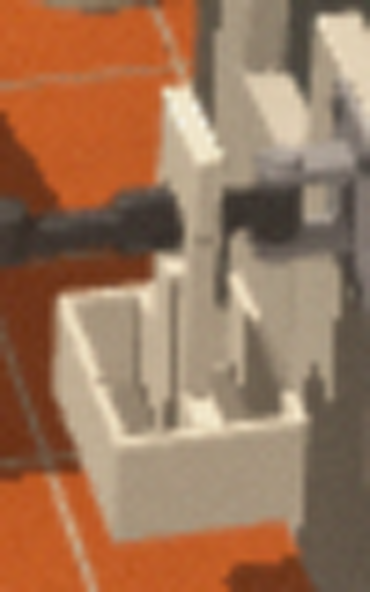

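View pics/c15.png

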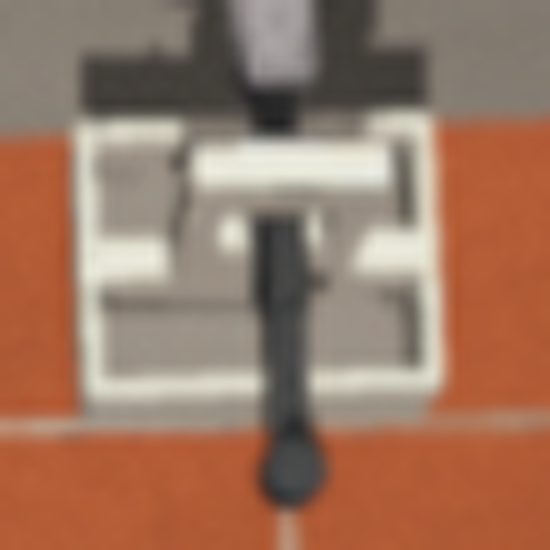

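```bash
python3 -c "
from rig import env
print(env.observe()['time_s']);print(env.close_job())"
```

```text
22.525
the job is handed in; nothing more can be done
None
```

I swung the hook out to its stop, hung the caddy in the gap between flange and lug, and handed the job in at 22.5 s of the 72 s allowed.

- **Hook:** I pushed the knob with shut fingers until it stopped. The push on the stop peaked at about 9.5 N while the position held, then I backed off. The image puts the knob at (0.575, -0.113), within 1 mm of where I expect it when straight out. It had not moved when I looked after hanging.
- **Caddy:** It threaded over the knob and slid along the arm with no measurable contact force. It met the flange at about 6 N. I backed off 2 mm and lowered it 14 mm, and it met the arm's top at the depth expected for the seat, so it is not caught on the lug. The highest reading there was about 6 N, and release showed no force.
- **Last checks:** Most visible corners of the caddy were within about one pixel of where a level caddy in the seat should show. In the final full top view nothing appeared moved, but the robot's arm hid the dish and part of the spatula, so those two were not confirmed.
- **Disagreements:** A first, rough check by triangulating a few corners read 3 to 6 degrees of tilt. I put that down to pixel-picking error, since the closer comparison showed none. Two pictures half a second apart differed by an average of 2 grey levels in the side view near the caddy (53 at most); I did not trace the cause.

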